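# Seat a component tray on the lower tray of a test-bench stand

## Robot

A 6-joint arm with a two-finger parallel gripper is mounted at the origin on the work surface. World frame = base frame: x ahead of the robot, y to its left, z up, the work surface at z = 0. Lengths are in m, angles in degrees, forces in N, time in s.
With the tool pointing down it reaches from about 0.25 to 0.725 m from the base axis. Payload 9.7 kg.
Tool frame: the origin (TCP) lies on the centre line of the jaws, within the pads' length; the fingertips stand 19 mm ahead of it and the grasp point (between the pads) is the TCP (bot.tcp_to_tips is the z of the fingertips in the tool frame, in m); z points along the fingers, y is the line along which they close (so a half turn about z gives the same grasp; the last joint's range is limited). The gripper opens to 85 mm and grips with 20 to 120 N. Pads are 22 mm wide; open, the fingers measure 114 mm over their backs; the gripper's body (76 mm by 85 mm) begins 54 mm behind the grasp point. The pads swing forward as they close: fully open they stand 13 mm farther back than shut.
Start: joints at [73.109, 4.979, 10.078, 95.1, 0, 90], TCP at [0.16, 0.526, 0.23] pointing down, gripper open.
Joint ranges: [-179.16, 179.16], [-48.56, 103.87], [-65.8, 70.77], [-126.05, 130.52], [-82.76, 87.17], [-180, 180]. Speed limits (degrees/s): [127.2, 127.2, 147.25, 180, 180, 180].

## Interface

Orientations are given as [roll, pitch, yaw] about the fixed x, y, z axes, in that order (R = Rz(yaw) Ry(pitch) Rx(roll)).
In Python, from workcell import bot gives the robot as it stands. The module is installed in compiled form; this text tells all that it offers.
- The arm moves only by the tool play_rows, never from a script. Its argument "increments" is a list of rows, each an object with "slide": the shift along the tool's x, y, z in mm, a list of three; "angular": the turn, a rotation vector about the tool's x, y, z in degrees, a list of three; "claw": the opening, from -1 (shut) to 1 (fully open). In form: [{"slide": [x, y, z], "angular": [rx, ry, rz], "claw": claw}, ...]. A call has 1 to 8 rows; each row shifts and turns the commanded pose from where the row before left it, along the tool's axes as they then stand; what a row does not reach is not made up. A row lasts 1/10 s, in which the tool goes at most 50 mm and 8.59 degrees, less where a joint would pass 70% of its speed; a pose out of reach is approached as far as the arm can. A call is refused whole if a number of a shift passes 50 or a number of a turn 8.59, either way. A call with a gripper value outside its range is refused whole. The fingers move at their own pace and stop on an object; "squeeze" is the grip in N (left out, the last holds). Time passes only in rows, so rows that do not move let the fingers close. It gives the time, the measured TCP pose, the force, the opening and the grip force at its end, in the units of the state.
- bot.get_obs(): the state, without advancing time (a new reading comes with each control period).
- bot.camera(name): name is "scene" or "top" or "wrist"; returns the picture (480x640x3 uint8, red, green, blue); there is no depth.
- bot.camera_info(name): a dict with "fovy" (degrees; the focal length in pixels is half the picture's height over the tangent of half this angle, whatever the lens; pixels are square), "cx", "cy" (the principal point, pixels), "k1" (the pictures are not rectified: a ray, as slopes to the right and down, at radius r is drawn at 1 + k1 r^2 times it, then the intrinsics apply), "R" (3x3) and "t" (3): a world point X has camera coordinates R X + t. Camera axes: x right, y down, z forward; pixel columns grow to the right and rows downward; lengths in m; the calibration is good to about 2 mm. A picture is of the moment at which its call begins: read the wrist's pose just before it. camera_info takes no time and is no camera call; for the wrist camera it gives the pose at the moment of the call.
- bot.job_done(): hands the job in; it is judged then, once.
The state is a dict: "time": time; "q": joint angles; "qd": joint speeds; "joint_efforts": joint torques, N m; "ee_pos": TCP position; "tcp_rot": TCP orientation; "wrist_force": force on the tool from outside, world axes, zero at the start; "torque": the same for the moment, N m; "opening": finger opening in m; "grasp_force": force on a finger pad.
Only numpy, scipy, OpenCV 4.12 (cv2) and the standard library are available. Lean on these libraries where they do the work, as an engineer would, in place of code of your own. Each camera call takes 0.05 s, during which the arm holds its last target. There are 200 camera calls.

## Task

Pick up the loose parts tray by its handle and stack it on the tray that is mounted on the aluminium stand, so that all four lugs under its corners drop into the sockets and it sits fully home and level, then let go. Do it gently: feel your way against the lower tray's two upright stops and do not drop, ram or tip the tray. Leave the other things on the bench where they are.

Things in the scene. Friction and masses are not known exactly. Their poses are not given: they have to be found in the camera images.
- tray_handle (a point): Centre of the handle bar of the loose grey parts tray, 85 mm above the undersides of its lugs. The bar is 110 mm long (along the tray's x), 14 mm wide (y), 16 mm high, on two posts (8 mm thick, at x = +-51 mm). Axes are the tray's: x along its length, z up.
- tray_mid (a point): Centre of the same loose tray, 46.5 mm above its lugs' undersides. It is 160 x 110 mm outside (x, y), about 0.45 kg; underside of its floor 10 mm, wall tops 42 mm above the lugs' undersides. Four square lugs, 10 x 10 mm and 10 mm tall, at x = +-68, y = +-43 mm. Fits either way round (half a turn makes no difference).
- parts_tray: The same loose parts tray; origin on its centre line at the height of the undersides of its lugs. It breaks if it meets the stand's tray with more than 30 N.
- stand: Fixed aluminium base plate 220 x 170 x 10 mm; origin under its centre, on the bench; x along its length, z up. Its cross-slide carries the grey lower tray (176 x 124 mm, same axes, coils inside), which sits up to 9 mm off the plate's centre in x and, independently, in y. That offset is not measured; the slide is too stiff to push along.
- rim_nominal (a point): Centre of the lower tray at its rim's height, 63 mm above the bench, if it had no offset. It stands on rubber mounts and sinks 1 mm per 6 N. Rim is flat at both ends, 44 to 88 mm from the middle in x. Four sockets 13 x 13 mm, 12 mm deep, at x = +-68, y = +-43 mm from the lower tray's true centre. Fully home, the parts tray's floor rests on the rim, its lugs' undersides 52 to 53 mm above the bench.
- far_stop_nominal (a point): Inner face, half-way up, of the upright stop on the lower tray's +x end, if it had no offset: truly 81 mm in x from the lower tray's centre, 112 mm long, 22 mm higher than the rim. A parts tray touching it squarely is 1 mm too far in +x; its lugs have 1.5 mm to spare all round. The -x end is open.
- left_stop_nominal (a point): Inner face, half-way up, of the upright stop on the lower tray's +y side, if it had no offset: truly 56 mm in y from the lower tray's centre, 140 mm long, 22 mm higher than the rim. A parts tray touching it squarely is 1 mm too far in +y. The -y side is open.
- screwdriver: Bystander: screwdriver, 170 mm, lying between the two places.
- flux_jar: Bystander: small jar, 36 mm across, 50 mm tall, standing between the two places.
- meter: Bystander: black hand multimeter 150 x 80 x 34 mm, lying beyond the trays.
- board: Bystander: blue circuit board 110 x 80 mm on 19 mm pillars, beyond the trays.
- solder_reel: Bystander: metal reel, 60 mm across, 40 mm tall, beyond the trays.
- mug: Bystander: white mug, 80 mm across, 90 mm tall, to the left.
- bin: Bystander: blue open bin 120 x 90 x 50 mm, to the right.
Things that resemble listed ones, but are neither listed nor needed, are in the scene too. Leave any green look-alike of the parts_tray alone.

How it is judged (in metres and radians):
On the way:
1. the parts tray is lifted clear of the bench (height (world z) of tray_mid above 0.0765 m), for 0.1 s.
At the end, for the whole second after the job is handed in: The parts tray rests on the lower tray with all lugs home: its centre within 3 mm of the seated height (99.5 mm above the bench), within 17 mm of the stand's centre line, square to it within 0.06 rad, level within 0.035 rad, at rest and let go (z of tray_mid in the frame of stand between 0.0965 and 0.1025 m and horizontal distance between tray_mid and stand below 0.017 m and angle between the x axis of tray_mid and the x axis of stand, either way round below 0.06 rad and angle between tray_mid's own z axis and vertical below 0.035 rad and linear speed of parts_tray below 0.01 m/s and contact force between parts_tray and stand above 1 N); the robot touches nothing.
It fails at once if the two trays (or the tray and the stand) meet with more than 30 N (contact force between parts_tray and stand above 30 N).
It fails at once if the parts tray is let go in mid-air above its seat (dropped) (height (world z) of tray_mid above 0.1035 m and contact force between parts_tray and the fingers below 0.3 N and contact force between parts_tray and stand below 0.3 N).
It fails at once if the parts tray is tipped more than 0.35 rad (angle between tray_mid's own z axis and vertical above 0.35 rad).
It fails at once if a bystander is moved more than 20 mm (distance of any of screwdriver, flux_jar, meter, board, solder_reel, mug, bin from where it was at the start of the episode above 0.02 m).
It also fails if it takes over 46 s, if anything falls off the work surface, if the arm or the gripper's body presses on something with over 40 N, if the wrist force passes 120 N, or if a joint passes its speed limit or range.

## Working session

There is one attempt and no reset: what is moved stays moved. The work goes in short steps, Python scripts to look and compute and a tool call to move; the robot and the scene stay as the last step left them, time stands still between calls to the robot, and variables do not carry over. Pictures are saved under pics/ and viewed, at most 10 in all, crops included, and the job is handed in when it is done.

Besides the shell and the picture viewer there is one more tool, called by a JSON object that holds its "op" and its "data", one argument or row to a line. play_rows: Moves the arm, as the interface text tells. Its arguments: {"type":"object","properties":{"increments":{"type":"array"},"squeeze":{"type":"number"}},"required":["increments"]}

```bash
mkdir -p pics; ls; cat > h.py <<'E'
import numpy as np, cv2
from workcell import bot
def ray(info,px):
    f=240/np.tan(np.radians(info["fovy"])/2)
    d=np.array([(px[0]-info["cx"])/f,(px[1]-info["cy"])/f]); u=d.copy()
    for _ in range(20): u=d/(1+info["k1"]*(u@u))
    R=np.array(info["R"]);t=np.array(info["t"])
    return -R.T@t, R.T@np.array([u[0],u[1],1.])
def on_plane(info,px,z):
    o,d=ray(info,px); return o+d*(z-o[2])/d[2]
def proj(info,X):
    f=240/np.tan(np.radians(info["fovy"])/2)
    c=np.array(info["R"])@np.array(X)+np.array(info["t"]); u=c[:2]/c[2]
    u=u*(1+info["k1"]*(u@u)); return u*f+[info["cx"],info["cy"]]
def save(img,n): cv2.imwrite("pics/"+n,cv2.cvtColor(img,cv2.COLOR_RGB2BGR))
E
python3 - <<'E'
from h import *
print(bot.get_obs())
for n in("top","scene"):
    save(bot.camera(n),n+"0.png"); i=bot.camera_info(n); print(n,i)
E
```

```text
pics
{'time': 0.0, 'q': array([7.31079165e+01, 5.00978057e+00, 1.00336907e+01, 9.51004826e+01,
       2.03459305e-03, 9.00002359e+01]), 'qd': array([-0.00463849,  0.02485128,  0.04971395,  0.07436455, -0.0438487 ,
       -0.09232662]), 'joint_efforts': array([ 2.08423662e-03, -5.20382416e+01,  4.64810157e+01,  1.62127521e-02,
        2.07078656e-04,  1.29349894e-05]), 'ee_pos': array([0.15973281, 0.52603884, 0.22938891]), 'tcp_rot': array([-1.79923427e+02, -2.03427596e-03,  1.63107678e+02]), 'wrist_force': array([ 0.64443521,  0.05649188, -0.20005425]), 'torque': array([ 0.01275797, -0.00636924, -0.05204372]), 'grasp_force': 0.0, 'opening': 0.08563715819802921}
top {'fovy': 44.08494182323486, 'cx': 317.66628966486155, 'cy': 235.762263584686, 'k1': 0.020709719488399964, 'R': array([[ 0.05303181, -0.9985842 ,  0.00415081],
       [-0.97417526, -0.05264821, -0.21956943],
       [ 0.2194771 ,  0.00760055, -0.97558805]]), 't': array([-0.03898586,  0.5663595 ,  1.29554776])}
scene {'fovy': 52.57076721388722, 'cx': 322.78588798134575, 'cy': 233.36771651835298, 'k1': 0.04445132486727036, 'R': array([[-0.70393638,  0.71025851, -0.00253346],
       [ 0.5637287 ,  0.5565339 , -0.61031138],
       [-0.43206889, -0.43104857, -0.79215756]]), 't': array([ 0.39004808, -0.24549764,  1.34726323])}
```

View pics/top0.png

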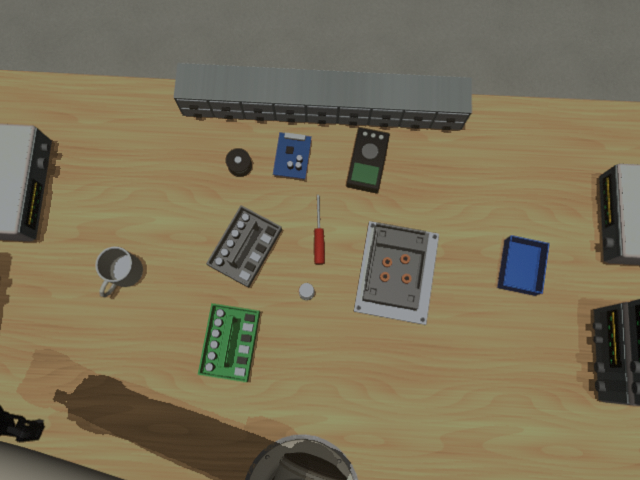

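View pics/scene0.png

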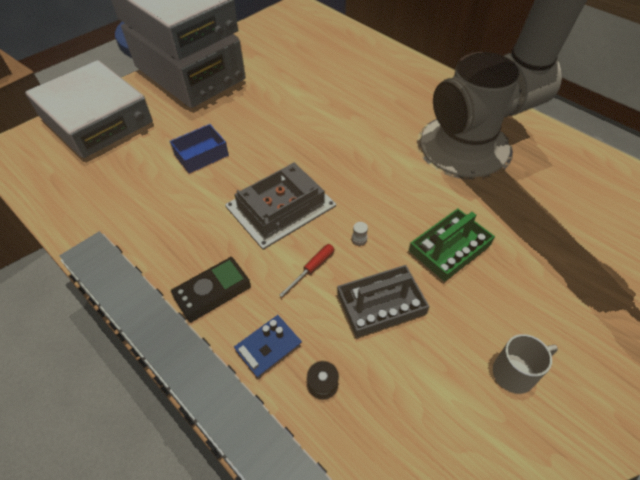

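Candidates: grey tray with handle at top-view (245,246), green look-alike (230,343), and the grey lower tray on the stand (397,272). The grey handled one at (245,246) fits the description. Close crop next.

```bash
python3 - <<'E'
from h import *
a=cv2.imread("pics/top0.png")
L=cv2.resize(a[200:292,200:292],(400,400),interpolation=cv2.INTER_CUBIC)
R=cv2.resize(a[215:330,345:445],(400,460),interpolation=cv2.INTER_CUBIC)
o=np.zeros((460,800,3),np.uint8);o[:400,:400]=L;o[:,400:]=R
o=cv2.convertScaleAbs(o,alpha=1.6)
cv2.imwrite("pics/crop0.png",o)
# plate & tray masks
hsv=cv2.cvtColor(a,cv2.COLOR_BGR2HSV)
i=bot.camera_info("top")
def comp(mask,win,name,z):
    m=np.zeros_like(mask);x0,y0,x1,y1=win;m[y0:y1,x0:x1]=mask[y0:y1,x0:x1]
    m=cv2.morphologyEx(m,cv2.MORPH_CLOSE,np.ones((3,3)))
    c=max(cv2.findContours(m,0,2)[0],key=cv2.contourArea)
    r=cv2.minAreaRect(c);b=cv2.boxPoints(r);print(name,r,cv2.contourArea(c))
    P=np.array([on_plane(i,p,z)for p in b])[:,:2];print(P.round(4),P.mean(0).round(4))
    e=np.diff(np.vstack([P,P[:1]]),axis=0);print(np.linalg.norm(e,axis=1).round(4),np.degrees(np.arctan2(e[:,1],e[:,0])).round(1))
low=((hsv[...,1]<60)*255).astype(np.uint8)
comp(low,(345,212,448,335),"plate",0.01)
comp(low,(195,195,292,295),"tray",0.042)
E
```

```text
plate ((397.15228271484375, 272.61181640625), (73.89350891113281, 92.90193176269531), 9.727579116821289) 6563.5
[[ 0.4029 -0.0993]
 [ 0.6234 -0.1282]
 [ 0.6021 -0.3027]
 [ 0.3833 -0.2681]] [ 0.5029 -0.1996]
[0.2224 0.1759 0.2215 0.1699] [ -7.5 -97.  171.   83.4]
tray ((243.69290161132812, 245.04598999023438), (48.53586196899414, 69.5626220703125), 29.357755661010742) 3186.5
[[0.4932 0.2458]
 [0.6418 0.1794]
 [0.5897 0.0761]
 [0.4435 0.1443]] [0.5421 0.1614]
[0.1628 0.1157 0.1613 0.1129] [ -24.1 -116.8  155.    63.9]
```

View pics/crop0.png

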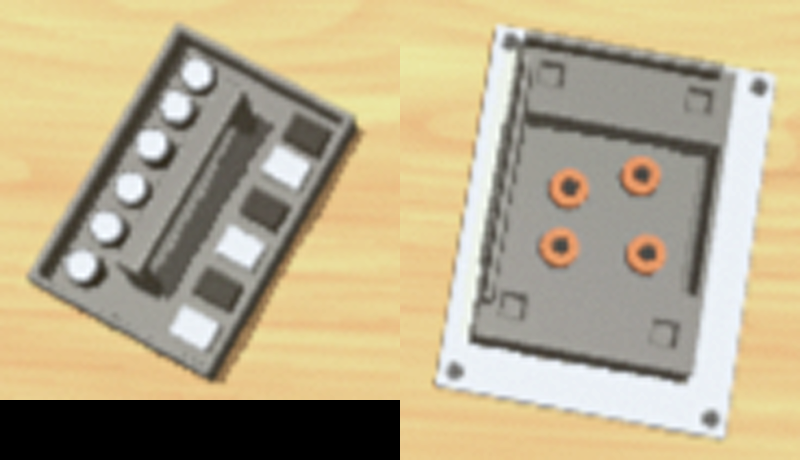

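The crop confirms the choice: left is the grey parts tray with handle (its centre at top-view (244,245)). Right is the lower tray with stops on the far edge (+x, world ahead) and the left edge (+y); sockets at (483,234), (519,240), (473,291), (511,298) in quarter scale.

{"op": "play_rows", "data": {
  "increments": [
    {"slide":[-34,-17,0],"angular":[0,0,0],"claw":1},
    {"slide":[-34,-17,0],"angular":[0,0,0],"claw":1},
    {"slide":[-34,-17,0],"angular":[0,0,0],"claw":1},
    {"slide":[-34,-17,0],"angular":[0,0,0],"claw":1},
    {"slide":[-34,-17,0],"angular":[0,0,0],"claw":1},
    {"slide":[-34,-17,0],"angular":[0,0,0],"claw":1},
    {"slide":[-34,-17,0],"angular":[0,0,0],"claw":1},
    {"slide":[-34,-17,0],"angular":[0,0,0],"claw":1}
  ]
}}

```text
time: 0.9
ee_pos: [0.3814, 0.3158, 0.2298]
tcp_rot: [-180.0, -0.0, 163.1]
wrist_force: [0.8, 0.5, 0.8]
opening: 0.0854
grasp_force: 0.0
```

{"op": "play_rows", "data": {
  "increments": [
    {"slide":[-34,-17,0],"angular":[0,0,0],"claw":1},
    {"slide":[-34,-17,0],"angular":[0,0,0],"claw":1},
    {"slide":[-34,-17,0],"angular":[0,0,0],"claw":1},
    {"slide":[-34,-17,0],"angular":[0,0,0],"claw":1},
    {"slide":[-34,-17,0],"angular":[0,0,0],"claw":1},
    {"slide":[-30,-17,0],"angular":[0,0,0],"claw":1},
    {"slide":[0,0,0],"angular":[0,0,8],"claw":1},
    {"slide":[0,0,0],"angular":[0,0,0],"claw":1}
  ]
}}

```text
time: 1.7
ee_pos: [0.5426, 0.1605, 0.2293]
tcp_rot: [-179.9, -0.1, 154.9]
wrist_force: [0.9, 0.8, 0.4]
opening: 0.0862
grasp_force: 0.0
```

```bash
python3 - <<'E'
from h import *
o=bot.get_obs();print(o["time"],o["ee_pos"],o["tcp_rot"])
i=bot.camera_info("wrist");print(i)
im=bot.camera("wrist");save(im,"w1.png");print(proj(i,[.542,.161,.085]))
np.save("w1.npy",{k:v for k,v in i.items()},allow_pickle=True)
E
```

```text
1.7 [0.54262527 0.16051929 0.2293027 ] [-1.79949156e+02 -6.46992691e-02  1.54869469e+02]
{'fovy': 66.01467281857609, 'cx': 318.8801072482883, 'cy': 243.05260068492032, 'k1': -0.054562971094570804, 'R': array([[ 0.42375473,  0.90577548, -0.00164645],
       [ 0.86275907, -0.40307524,  0.3052493 ],
       [ 0.27582368, -0.13077133, -0.95227105]]), 't': array([-0.37492489, -0.44349993,  0.25070884])}
[319.4252688  224.67724509]
```

View pics/w1.png

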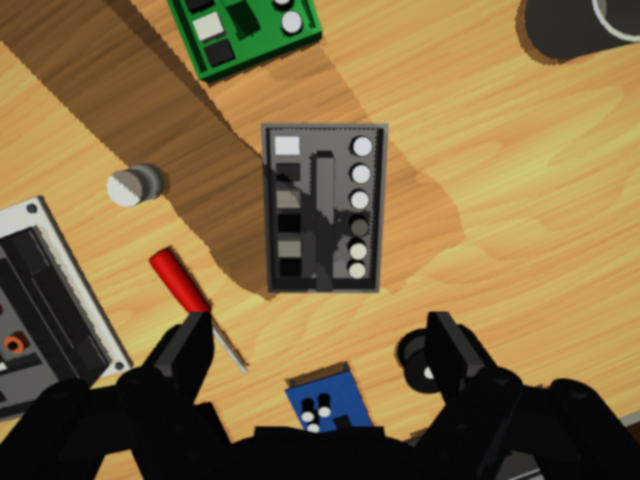

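Wrist view: tray rim corners at about (263,125), (388,125), (380,292), (268,292); handle bar top from (324,152) to (324,290).

```bash
python3 - <<'E'
from h import *
i=np.load("w1.npy",allow_pickle=True).item()
P=np.array([on_plane(i,p,.042)[:2] for p in [(263,125),(388,125),(380,292),(268,292)]])
print(P.round(4),P.mean(0))
for a,b in((0,3),(1,2),(1,0),(2,3)):
    d=P[b]-P[a];print(np.linalg.norm(d),np.degrees(np.arctan2(d[1],d[0])))
h=np.array([on_plane(i,p,.093)[:2] for p in [(324,152),(324,290)]]);print(h,h.mean(0),np.linalg.norm(h[1]-h[0]))
g=cv2.cvtColor(cv2.imread("pics/w1.png"),6)
for r in(170,200,): print(r,g[r,300:350].tolist())
E
```

```text
[[0.4514 0.1497]
 [0.4969 0.2472]
 [0.6398 0.1812]
 [0.5931 0.0811]] [0.54530922 0.16481948]
0.15736197452923145 -25.84061809692006
0.15735446539978445 -24.776314975343045
0.10754121901280554 -115.03667273064286
0.11046420226415904 -115.0399699702419
[[0.49102055 0.18856825]
 [0.5925561  0.14157888]] [0.54178833 0.16507357] 0.11188149475696381
170 [79, 98, 104, 105, 106, 106, 107, 107, 104, 92, 69, 46, 37, 34, 35, 45, 68, 89, 101, 105, 105, 105, 105, 106, 106, 106, 106, 108, 107, 107, 108, 108, 104, 95, 91, 97, 105, 108, 108, 107, 108, 108, 107, 108, 108, 108, 107, 100, 84, 57]
200 [54, 40, 35, 35, 33, 34, 34, 34, 34, 33, 34, 34, 33, 34, 35, 45, 68, 90, 98, 101, 101, 102, 102, 102, 103, 103, 104, 103, 103, 104, 105, 103, 100, 93, 93, 99, 101, 103, 103, 103, 103, 101, 103, 102, 102, 103, 102, 97, 81, 60]
```

{"op": "play_rows", "data": {
  "increments": [
    {"slide":[1,4.5,30],"angular":[0,0,0],"claw":1},
    {"slide":[0,0,35],"angular":[0,0,0],"claw":1},
    {"slide":[0,0,35],"angular":[0,0,0],"claw":1},
    {"slide":[0,0,28],"angular":[0,0,0],"claw":1},
    {"slide":[0,0,15],"angular":[0,0,0],"claw":1},
    {"slide":[0,0,0],"angular":[0,0,0],"claw":0.2},
    {"slide":[0,0,0],"angular":[0,0,0],"claw":-0.2},
    {"slide":[0,0,0],"angular":[0,0,0],"claw":-0.5}
  ],
  "squeeze": 50
}}

```text
time: 2.55
ee_pos: [0.5441, 0.1663, 0.089]
tcp_rot: [179.9, 0.1, 155.2]
wrist_force: [0.4, -1.1, 0.5]
opening: 0.0441
grasp_force: 0.0
```

{"op": "play_rows", "data": {
  "increments": [
    {"slide":[0,0,0],"angular":[0,0,0],"claw":-1},
    {"slide":[0,0,0],"angular":[0,0,0],"claw":-1},
    {"slide":[0,0,0],"angular":[0,0,0],"claw":-1},
    {"slide":[0,0,0],"angular":[0,0,0],"claw":-1}
  ]
}}

```text
time: 2.95
ee_pos: [0.5435, 0.1655, 0.0879]
tcp_rot: [-180.0, 0.1, 155.1]
wrist_force: [-1.2, -4.1, 5.1]
opening: 0.0115
grasp_force: 49.3
```

{"op": "play_rows", "data": {
  "increments": [
    {"slide":[0,0,-4],"angular":[0,0,0],"claw":-1},
    {"slide":[0,0,-8],"angular":[0,0,0],"claw":-1},
    {"slide":[0,0,-18],"angular":[0,0,0],"claw":-1},
    {"slide":[0,0,-25],"angular":[0,0,0],"claw":-1},
    {"slide":[0,0,-25],"angular":[0,0,0],"claw":-1},
    {"slide":[0,0,-25],"angular":[0,0,0],"claw":-1},
    {"slide":[0,0,-15],"angular":[0,0,0],"claw":-1},
    {"slide":[0,0,0],"angular":[0,0,0],"claw":-1}
  ]
}}

```text
time: 3.75
ee_pos: [0.544, 0.1663, 0.2095]
tcp_rot: [179.9, 0.1, 155.1]
wrist_force: [0.4, 0.0, -4.4]
opening: 0.012
grasp_force: 49.0
```

```bash
python3 - <<'E'
from h import *
o=bot.get_obs();print({k:o[k] for k in("time","ee_pos","tcp_rot","wrist_force","torque","opening","grasp_force")})
i=bot.camera_info("wrist");w=bot.camera("wrist");np.save("w2.npy",i,allow_pickle=True)
j=bot.camera_info("top");t=bot.camera("top")
save(np.hstack([cv2.resize(w,(400,300)),cv2.resize(t,(400,300))]),"lift.png");save(w,"w2.png");save(t,"t2.png")
E
```

```text
{'time': 3.75, 'ee_pos': array([0.54400928, 0.16631977, 0.20948723]), 'tcp_rot': array([1.79856164e+02, 1.33312494e-01, 1.55119296e+02]), 'wrist_force': array([ 0.39899482,  0.02805301, -4.44905526]), 'torque': array([-2.19852568e-03, -1.01602337e-01,  2.31416496e-05]), 'opening': 0.011995196612042626, 'grasp_force': 48.98629367351532}
```

View pics/w2.png

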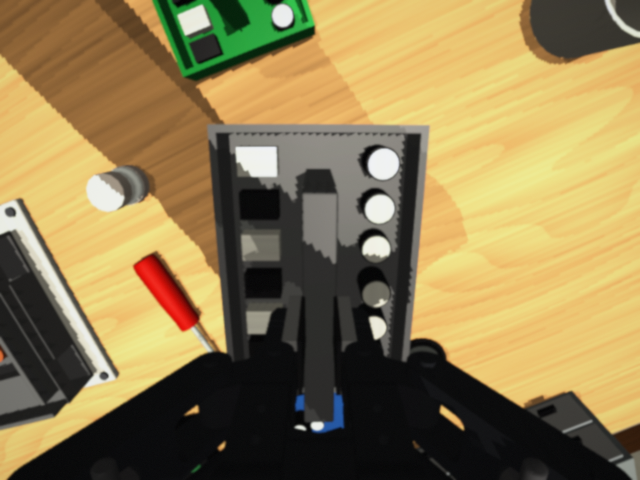

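Tray held and level, its near rim corners at (208,126) and (430,126). Now measure stand from the crop: plate screws at crop (511,41),(759,87),(455,371),(711,418), sockets at (551,75),(698,100),(512,306),(663,333).

```bash
python3 - <<'E'
from h import *
i=bot.camera_info("top")
cv=lambda p:(345-.5+(p[0]-400+.5)/4,215-.5+(p[1]+.5)/4)
a=cv2.cvtColor(cv2.imread("pics/top0.png"),6)
def rep(n,Q,z,ref):
    P=np.array([on_plane(i,q,z)[:2] for q in Q]);D=[P[0]-P[2],P[1]-P[3],P[0]-P[1],P[2]-P[3]]
    print(n,P.mean(0).round(4),[float(np.linalg.norm(d).round(4)) for d in D],[float((np.degrees(np.arctan2(d[1],d[0]))-s).round(2)) for d,s in zip(D,(0,0,90,90))])
def dark(q,r=3):
    x,y=int(round(q[0])),int(round(q[1]));w=a[y-r:y+r+1,x-r:x+r+1].astype(float);w=np.clip(np.percentile(w,60)-w,0,None)
    Y,X=np.mgrid[y-r:y+r+1,x-r:x+r+1];return ((X*w).sum()/w.sum(),(Y*w).sum()/w.sum())
S=[cv(p) for p in[(511,41),(759,87),(455,371),(711,418)]]
rep("screws",S,.01,0);rep("screws*",[dark(q) for q in S],.01,0)
rep("sockets",[cv(p) for p in[(551,75),(698,100),(512,306),(663,333)]],.063,0)
w=np.load("w2.npy",allow_pickle=True).item()
print("cam",-w["R"].T@w["t"])
P=np.array([on_plane(w,p,.1636)[:2] for p in[(208,126),(430,126)]])-[.54401,.16632]
c=np.radians(155.12);X=np.array([np.cos(c),np.sin(c)]);Y=np.array([np.sin(c),-np.cos(c)])
print("near corners in tool xy",P@X,P@Y)
E
```

```text
screws [ 0.5041 -0.1989] [0.2004, 0.1992, 0.1498, 0.1498] [-7.46, -7.45, -7.76, -7.31]
screws* [ 0.5037 -0.199 ] [0.1989, 0.1998, 0.1479, 0.1498] [-8.03, -7.5, -7.17, -7.49]
sockets [ 0.509  -0.1899] [0.1354, 0.1358, 0.085, 0.0855] [-7.65, -7.42, -6.85, -7.11]
cam [0.47294609 0.1988733  0.35338803]
near corners in tool xy [0.07740907 0.07752086] [-0.05483522  0.05493804]
```

{"op": "play_rows", "data": {
  "increments": [
    {"slide":[-4.6,-14.4,0],"angular":[0,0,0],"claw":-1},
    {"slide":[-9.3,-28.9,0],"angular":[0,0,0],"claw":-1},
    {"slide":[-9.3,-28.9,0],"angular":[0,0,0],"claw":-1},
    {"slide":[-9.3,-28.9,0],"angular":[0,0,0],"claw":-1},
    {"slide":[-9.3,-28.9,0],"angular":[0,0,0],"claw":-1},
    {"slide":[-9.3,-28.9,0],"angular":[0,0,0],"claw":-1},
    {"slide":[-9.3,-28.9,0],"angular":[0,0,0],"claw":-1},
    {"slide":[-9.3,-28.9,0],"angular":[0,0,0],"claw":-1}
  ]
}}

```text
time: 4.65
ee_pos: [0.5141, -0.0617, 0.2058]
tcp_rot: [-180.0, -0.1, 155.1]
wrist_force: [1.1, -0.3, -5.3]
opening: 0.012
grasp_force: 49.0
```

{"op": "play_rows", "data": {
  "increments": [
    {"slide":[-9.3,-28.9,0],"angular":[0,0,0],"claw":-1},
    {"slide":[-9.3,-28.9,0],"angular":[0,0,0],"claw":-1},
    {"slide":[-9.3,-28.9,0],"angular":[0,0,0],"claw":-1},
    {"slide":[-9.3,-28.9,0],"angular":[0,0,0],"claw":-1},
    {"slide":[-4.7,-14.4,0],"angular":[0,0,-4.4],"claw":-1},
    {"slide":[0,0,0],"angular":[0,0,-6.5],"claw":-1},
    {"slide":[0,0,0],"angular":[0,0,-6.5],"claw":-1},
    {"slide":[0,0,0],"angular":[0,0,0],"claw":-1}
  ]
}}

```text
time: 5.45
ee_pos: [0.4976, -0.196, 0.2058]
tcp_rot: [180.0, -0.1, 172.6]
wrist_force: [0.4, 0.5, -4.7]
opening: 0.0118
grasp_force: 49.1
```

```bash
cat > st.py <<'E'
from h import *
o=bot.get_obs()
c=np.radians(-7.5);x=np.array([np.cos(c),np.sin(c)]);y=np.array([-np.sin(c),np.cos(c)])
p=o["ee_pos"];d=p[:2]-[.509,-.190];F=o["wrist_force"]
print(o["time"],p.round(4),o["tcp_rot"].round(2),"rel sockets mm (TCP, stand axes)",(d@x*1e3).round(2),(d@y*1e3).round(2),"F stand",(F[:2]@x).round(2),(F[:2]@y).round(2),F[2].round(2),"T",o["torque"].round(3),o["grasp_force"].round(1))
E
python3 st.py
```

```text
Traceback (most recent call last):
  File "st.py", line 5, in <module>
    print(o["time"],p.round(4),o["tcp_rot"].round(2),"rel sockets mm (TCP, stand axes)",(d@x*1e3).round(2),(d@y*1e3).round(2),"F stand",(F[:2]@x).round(2),(F[:2]@y).round(2),F[2].round(2),"T",o["torque"].round(3),o["grasp_force"].round(1))
                                                                                                                                                                                                                     ^^^^^^^^^^^^^^^^^^^^^^
AttributeError: 'float' object has no attribute 'round'
```

{"op": "play_rows", "data": {
  "increments": [
    {"slide":[0,0,10],"angular":[0,0,0],"claw":-1},
    {"slide":[0,0,10],"angular":[0,0,0],"claw":-1},
    {"slide":[0,0,5],"angular":[0,0,0],"claw":-1},
    {"slide":[0,0,0],"angular":[0,0,0],"claw":-1},
    {"slide":[0,0,0],"angular":[0,0,0],"claw":-1}
  ]
}}

```text
time: 5.95
ee_pos: [0.4985, -0.1955, 0.182]
tcp_rot: [180.0, -0.0, 172.5]
wrist_force: [0.9, 0.9, -4.1]
opening: 0.0118
grasp_force: 49.1
```

```bash
sed -i 's/o\["grasp_force"\].round(1)/o["grasp_force"]/' st.py; python3 st.py; python3 - <<'E'
from h import *
t=bot.camera("top");s=bot.camera("scene");save(t,"t3.png");save(s,"s3.png")
a=cv2.resize(t[205:340,335:455],(400,450),interpolation=2);b=cv2.resize(s[140:260,215:345],(400,369),interpolation=2)
o=np.zeros((450,800,3),np.uint8);o[:,:400]=a;o[:369,400:]=b;save(cv2.convertScaleAbs(o,alpha=1.5),"c3.png")
E
python3 st.py
```

```text
5.95 [ 0.4985 -0.1955  0.182 ] [ 1.8000e+02 -1.0000e-02  1.7249e+02] rel sockets mm (TCP, stand axes) -9.68 -6.78 F stand 0.76 0.96 -4.08 T [0.011 0.005 0.057] 49.06225562095642
6.05 [ 0.4987 -0.1956  0.1824] [-1.7999e+02  3.0000e-02  1.7250e+02] rel sockets mm (TCP, stand axes) -9.45 -6.87 F stand -0.12 -0.52 -4.06 T [-0.025 -0.008  0.011] 49.060503244400024
```

View pics/c3.png

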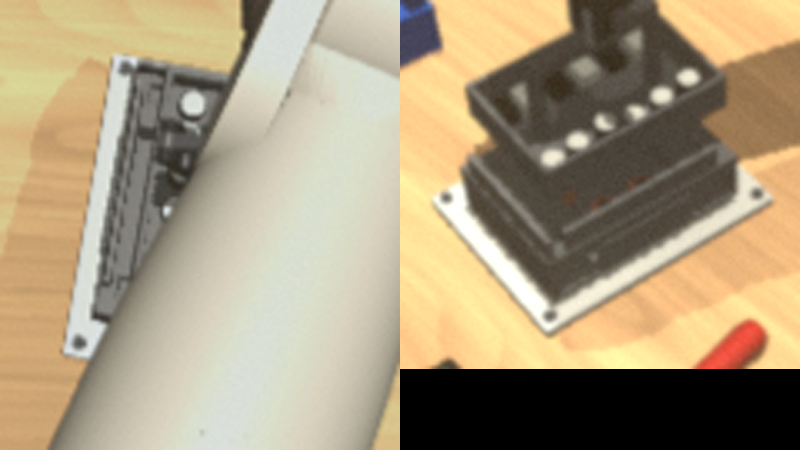

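The view shows the held tray square above the stand, clear of both stops. Lowering to just above the rim.

{"op": "play_rows", "data": {
  "increments": [
    {"slide":[0,0,5],"angular":[0,0,0],"claw":-1},
    {"slide":[0,0,5],"angular":[0,0,0],"claw":-1},
    {"slide":[0,0,5],"angular":[0,0,0],"claw":-1},
    {"slide":[0,0,3],"angular":[0,0,0],"claw":-1},
    {"slide":[0,0,3],"angular":[0,0,0],"claw":-1},
    {"slide":[0,0,3],"angular":[0,0,0],"claw":-1},
    {"slide":[0,0,0],"angular":[0,0,0],"claw":-1}
  ]
}}

```text
time: 6.75
ee_pos: [0.4984, -0.1955, 0.1576]
tcp_rot: [180.0, -0.0, 172.5]
wrist_force: [-0.6, -0.1, -4.8]
opening: 0.0115
grasp_force: 49.1
```

{"op": "play_rows", "data": {
  "increments": [
    {"slide":[-1,0,0],"angular":[0,0,0],"claw":-1},
    {"slide":[-1,0,0],"angular":[0,0,0],"claw":-1},
    {"slide":[-1,0,0],"angular":[0,0,0],"claw":-1},
    {"slide":[-1,0,0],"angular":[0,0,0],"claw":-1},
    {"slide":[0,0,0],"angular":[0,0,0],"claw":-1}
  ]
}}

```text
time: 7.25
ee_pos: [0.5027, -0.1961, 0.1581]
tcp_rot: [-180.0, 0.0, 172.5]
wrist_force: [-0.5, -0.4, -4.8]
opening: 0.0116
grasp_force: 49.1
```

```bash
python3 st.py
```

```text
7.25 [ 0.5027 -0.1961  0.1581] [-180.      0.    172.51] rel sockets mm (TCP, stand axes) -5.44 -6.87 F stand -0.39 -0.5 -4.75 T [ 0.005 -0.009 -0.007] 49.06519532203674
```

Now 1 mm steps toward the +x stop, watching force.

{"op": "play_rows", "data": {
  "increments": [
    {"slide":[-1,0,0],"angular":[0,0,0],"claw":-1},
    {"slide":[-1,0,0],"angular":[0,0,0],"claw":-1},
    {"slide":[0,0,0],"angular":[0,0,0],"claw":-1}
  ]
}}

```text
time: 7.55
ee_pos: [0.5047, -0.1964, 0.1581]
tcp_rot: [180.0, 0.0, 172.5]
wrist_force: [0.1, -0.3, -4.3]
opening: 0.0115
grasp_force: 49.1
```

{"op": "play_rows", "data": {
  "increments": [
    {"slide":[-0.5,0,0],"angular":[0,0,0],"claw":-1},
    {"slide":[-0.5,0,0],"angular":[0,0,0],"claw":-1},
    {"slide":[0,0,0],"angular":[0,0,0],"claw":-1}
  ]
}}

```text
time: 7.85
ee_pos: [0.5056, -0.1965, 0.1581]
tcp_rot: [-180.0, 0.0, 172.5]
wrist_force: [-0.4, 0.2, -4.6]
opening: 0.012
grasp_force: 49.1
```

{"op": "play_rows", "data": {
  "increments": [
    {"slide":[-0.5,0,0],"angular":[0,0,0],"claw":-1},
    {"slide":[0,0,0],"angular":[0,0,0],"claw":-1}
  ]
}}

```text
time: 8.05
ee_pos: [0.5061, -0.1965, 0.1581]
tcp_rot: [180.0, 0.0, 172.5]
wrist_force: [0.4, -0.0, -4.8]
opening: 0.0117
grasp_force: 49.1
```

{"op": "play_rows", "data": {
  "increments": [
    {"slide":[-0.5,0,0],"angular":[0,0,0],"claw":-1},
    {"slide":[0,0,0],"angular":[0,0,0],"claw":-1}
  ]
}}

```text
time: 8.25
ee_pos: [0.5066, -0.1966, 0.1581]
tcp_rot: [-180.0, 0.0, 172.5]
wrist_force: [0.5, -0.3, -4.7]
opening: 0.012
grasp_force: 49.1
```

{"op": "play_rows", "data": {
  "increments": [
    {"slide":[-0.5,0,0],"angular":[0,0,0],"claw":-1},
    {"slide":[0,0,0],"angular":[0,0,0],"claw":-1}
  ]
}}

```text
time: 8.45
ee_pos: [0.5071, -0.1967, 0.1581]
tcp_rot: [-180.0, 0.0, 172.5]
wrist_force: [-0.2, 0.1, -4.6]
opening: 0.0116
grasp_force: 49.1
```

{"op": "play_rows", "data": {
  "increments": [
    {"slide":[-0.5,0,0],"angular":[0,0,0],"claw":-1},
    {"slide":[0,0,0],"angular":[0,0,0],"claw":-1}
  ]
}}

```text
time: 8.65
ee_pos: [0.5076, -0.1968, 0.1581]
tcp_rot: [180.0, 0.0, 172.5]
wrist_force: [0.5, -0.3, -5.8]
opening: 0.0117
grasp_force: 49.1
```

{"op": "play_rows", "data": {
  "increments": [
    {"slide":[-0.5,0,0],"angular":[0,0,0],"claw":-1},
    {"slide":[0,0,0],"angular":[0,0,0],"claw":-1}
  ]
}}

```text
time: 8.85
ee_pos: [0.508, -0.1968, 0.1581]
tcp_rot: [-180.0, 0.0, 172.5]
wrist_force: [0.1, -1.7, -4.5]
opening: 0.0117
grasp_force: 49.1
```

{"op": "play_rows", "data": {
  "increments": [
    {"slide":[-0.5,0,0],"angular":[0,0,0],"claw":-1},
    {"slide":[0,0,0],"angular":[0,0,0],"claw":-1}
  ]
}}

```text
time: 9.05
ee_pos: [0.5086, -0.1969, 0.1581]
tcp_rot: [180.0, 0.0, 172.5]
wrist_force: [0.6, -0.5, -4.7]
opening: 0.0117
grasp_force: 49.1
```

{"op": "play_rows", "data": {
  "increments": [
    {"slide":[-0.5,0,0],"angular":[0,0,0],"claw":-1},
    {"slide":[0,0,0],"angular":[0,0,0],"claw":-1}
  ]
}}

```text
time: 9.25
ee_pos: [0.5091, -0.197, 0.1581]
tcp_rot: [-180.0, -0.0, 172.5]
wrist_force: [-0.0, 0.1, -5.2]
opening: 0.0117
grasp_force: 49.1
```

```bash
python3 st.py
```

```text
9.25 [ 0.5091 -0.197   0.1581] [-180.     -0.    172.51] rel sockets mm (TCP, stand axes) 0.96 -6.89 F stand -0.01 0.07 -5.19 T [0.04  0.023 0.024] 49.0651273727417
```

{"op": "play_rows", "data": {
  "increments": [
    {"slide":[-0.5,0,0],"angular":[0,0,0],"claw":-1},
    {"slide":[0,0,0],"angular":[0,0,0],"claw":-1}
  ]
}}

```text
time: 9.45
ee_pos: [0.5095, -0.197, 0.1581]
tcp_rot: [-180.0, -0.0, 172.5]
wrist_force: [0.5, 0.1, -3.9]
opening: 0.0116
grasp_force: 49.1
```

{"op": "play_rows", "data": {
  "increments": [
    {"slide":[-0.5,0,0],"angular":[0,0,0],"claw":-1},
    {"slide":[0,0,0],"angular":[0,0,0],"claw":-1}
  ]
}}

```text
time: 9.65
ee_pos: [0.51, -0.1971, 0.1581]
tcp_rot: [-180.0, -0.0, 172.5]
wrist_force: [-0.2, 0.2, -5.3]
opening: 0.0119
grasp_force: 49.1
```

{"op": "play_rows", "data": {
  "increments": [
    {"slide":[-0.5,0,0],"angular":[0,0,0],"claw":-1},
    {"slide":[0,0,0],"angular":[0,0,0],"claw":-1}
  ]
}}

```text
time: 9.85
ee_pos: [0.5104, -0.1971, 0.1581]
tcp_rot: [-180.0, -0.0, 172.5]
wrist_force: [-0.9, 0.0, -5.6]
opening: 0.0116
grasp_force: 49.1
```

{"op": "play_rows", "data": {
  "increments": [
    {"slide":[-0.5,0,0],"angular":[0,0,0],"claw":-1},
    {"slide":[0,0,0],"angular":[0,0,0],"claw":-1}
  ]
}}

```text
time: 10.05
ee_pos: [0.5109, -0.1972, 0.158]
tcp_rot: [-180.0, -0.0, 172.5]
wrist_force: [-2.1, 0.4, -4.3]
opening: 0.0116
grasp_force: 49.1
```

{"op": "play_rows", "data": {
  "increments": [
    {"slide":[-0.5,0,0],"angular":[0,0,0],"claw":-1},
    {"slide":[0,0,0],"angular":[0,0,0],"claw":-1}
  ]
}}

```text
time: 10.25
ee_pos: [0.5114, -0.1972, 0.1581]
tcp_rot: [180.0, -0.0, 172.5]
wrist_force: [-2.6, 0.5, -4.0]
opening: 0.0114
grasp_force: 49.2
```

```bash
python3 st.py
```

```text
10.25 [ 0.5114 -0.1972  0.1581] [ 1.8000e+02 -2.0000e-02  1.7251e+02] rel sockets mm (TCP, stand axes) 3.3 -6.88 F stand -2.62 0.14 -4.04 T [0.017 0.591 0.023] 49.17985260486603
```

Contact with the +x stop began at TCP x≈0.510 (stand-rel ≈2.0 mm). Back off to 1 mm before touch, then feel +y.

{"op": "play_rows", "data": {
  "increments": [
    {"slide":[1.3,0,0],"angular":[0,0,0],"claw":-1},
    {"slide":[1,0,0],"angular":[0,0,0],"claw":-1},
    {"slide":[0,1,0],"angular":[0,0,0],"claw":-1},
    {"slide":[0,1,0],"angular":[0,0,0],"claw":-1},
    {"slide":[0,1,0],"angular":[0,0,0],"claw":-1},
    {"slide":[0,1,0],"angular":[0,0,0],"claw":-1},
    {"slide":[0,0,0],"angular":[0,0,0],"claw":-1}
  ]
}}

```text
time: 10.95
ee_pos: [0.5098, -0.1929, 0.1581]
tcp_rot: [-180.0, 0.0, 172.5]
wrist_force: [0.8, -0.1, -4.3]
opening: 0.0115
grasp_force: 49.1
```

```bash
python3 st.py
```

```text
10.95 [ 0.5098 -0.1929  0.1581] [-180.      0.    172.52] rel sockets mm (TCP, stand axes) 1.15 -2.73 F stand 0.78 -0.01 -4.34 T [-0.025 -0.019 -0.002] 49.06615197658539
```

{"op": "play_rows", "data": {
  "increments": [
    {"slide":[0,0.5,0],"angular":[0,0,0],"claw":-1},
    {"slide":[0,0.5,0],"angular":[0,0,0],"claw":-1},
    {"slide":[0,0,0],"angular":[0,0,0],"claw":-1}
  ]
}}

```text
time: 11.25
ee_pos: [0.5098, -0.1919, 0.1581]
tcp_rot: [180.0, -0.0, 172.5]
wrist_force: [-0.2, -0.4, -5.2]
opening: 0.0118
grasp_force: 49.1
```

{"op": "play_rows", "data": {
  "increments": [
    {"slide":[0,0.5,0],"angular":[0,0,0],"claw":-1},
    {"slide":[0,0,0],"angular":[0,0,0],"claw":-1}
  ]
}}

```text
time: 11.45
ee_pos: [0.5099, -0.1915, 0.1581]
tcp_rot: [180.0, 0.0, 172.5]
wrist_force: [0.3, 0.5, -5.3]
opening: 0.0116
grasp_force: 49.1
```

{"op": "play_rows", "data": {
  "increments": [
    {"slide":[0,0.5,0],"angular":[0,0,0],"claw":-1},
    {"slide":[0,0,0],"angular":[0,0,0],"claw":-1}
  ]
}}

```text
time: 11.65
ee_pos: [0.51, -0.191, 0.1581]
tcp_rot: [-180.0, 0.0, 172.5]
wrist_force: [-0.7, 0.1, -5.7]
opening: 0.0119
grasp_force: 49.1
```

{"op": "play_rows", "data": {
  "increments": [
    {"slide":[0,0.5,0],"angular":[0,0,0],"claw":-1},
    {"slide":[0,0,0],"angular":[0,0,0],"claw":-1}
  ]
}}

```text
time: 11.85
ee_pos: [0.5101, -0.1905, 0.1581]
tcp_rot: [180.0, 0.0, 172.5]
wrist_force: [0.5, -0.3, -4.5]
opening: 0.0118
grasp_force: 49.1
```

{"op": "play_rows", "data": {
  "increments": [
    {"slide":[0,0.5,0],"angular":[0,0,0],"claw":-1},
    {"slide":[0,0,0],"angular":[0,0,0],"claw":-1}
  ]
}}

```text
time: 12.05
ee_pos: [0.5101, -0.19, 0.1581]
tcp_rot: [180.0, 0.0, 172.5]
wrist_force: [-0.1, -0.4, -4.3]
opening: 0.0116
grasp_force: 49.1
```

{"op": "play_rows", "data": {
  "increments": [
    {"slide":[0,0.5,0],"angular":[0,0,0],"claw":-1},
    {"slide":[0,0,0],"angular":[0,0,0],"claw":-1}
  ]
}}

```text
time: 12.25
ee_pos: [0.5102, -0.1895, 0.1581]
tcp_rot: [180.0, -0.0, 172.5]
wrist_force: [0.2, -0.9, -4.7]
opening: 0.0118
grasp_force: 49.1
```

```bash
python3 st.py
```

```text
12.25 [ 0.5102 -0.1895  0.1581] [180.    -0.   172.51] rel sockets mm (TCP, stand axes) 1.09 0.66 F stand 0.35 -0.83 -4.72 T [-0.073  0.009  0.044] 49.0669584274292
```

{"op": "play_rows", "data": {
  "increments": [
    {"slide":[0,0.5,0],"angular":[0,0,0],"claw":-1},
    {"slide":[0,0,0],"angular":[0,0,0],"claw":-1}
  ]
}}

```text
time: 12.45
ee_pos: [0.5103, -0.189, 0.1581]
tcp_rot: [-180.0, 0.0, 172.5]
wrist_force: [0.1, -0.6, -6.4]
opening: 0.0114
grasp_force: 49.1
```

```bash
python3 st.py
```

```text
12.45 [ 0.5103 -0.189   0.1581] [-180.      0.    172.51] rel sockets mm (TCP, stand axes) 1.11 1.17 F stand 0.14 -0.61 -6.41 T [-0.044 -0.022  0.007] 49.0671569108963
```

{"op": "play_rows", "data": {
  "increments": [
    {"slide":[0,0.5,0],"angular":[0,0,0],"claw":-1},
    {"slide":[0,0,0],"angular":[0,0,0],"claw":-1}
  ]
}}

```text
time: 12.65
ee_pos: [0.5103, -0.1885, 0.1581]
tcp_rot: [-180.0, 0.0, 172.5]
wrist_force: [-0.2, -0.0, -5.0]
opening: 0.0117
grasp_force: 49.1
```

```bash
python3 st.py
```

```text
12.65 [ 0.5103 -0.1885  0.1581] [-180.      0.    172.51] rel sockets mm (TCP, stand axes) 1.1 1.69 F stand -0.22 -0.05 -4.96 T [-0.041  0.045  0.02 ] 49.066709876060486
```

Not yet touching; torque is a cleaner cue (noise ≲0.07). Continue.

{"op": "play_rows", "data": {
  "increments": [
    {"slide":[0,0.5,0],"angular":[0,0,0],"claw":-1},
    {"slide":[0,0,0],"angular":[0,0,0],"claw":-1}
  ]
}}

```text
time: 12.85
ee_pos: [0.5104, -0.188, 0.1581]
tcp_rot: [180.0, 0.0, 172.5]
wrist_force: [-0.4, -0.7, -5.0]
opening: 0.0116
grasp_force: 49.1
```

{"op": "play_rows", "data": {
  "increments": [
    {"slide":[0,0.5,0],"angular":[0,0,0],"claw":-1},
    {"slide":[0,0,0],"angular":[0,0,0],"claw":-1}
  ]
}}

```text
time: 13.05
ee_pos: [0.5104, -0.1875, 0.1581]
tcp_rot: [-180.0, 0.0, 172.5]
wrist_force: [0.5, -0.5, -4.5]
opening: 0.0116
grasp_force: 49.1
```

```bash
python3 st.py
```

```text
13.05 [ 0.5104 -0.1875  0.1581] [-180.      0.    172.51] rel sockets mm (TCP, stand axes) 1.1 2.65 F stand 0.56 -0.39 -4.46 T [ 0.051 -0.042 -0.008] 49.066752791404724
```

{"op": "play_rows", "data": {
  "increments": [
    {"slide":[0,0.5,0],"angular":[0,0,0],"claw":-1},
    {"slide":[0,0,0],"angular":[0,0,0],"claw":-1}
  ]
}}

```text
time: 13.25
ee_pos: [0.5105, -0.187, 0.1581]
tcp_rot: [180.0, -0.0, 172.5]
wrist_force: [-0.7, 0.9, -4.9]
opening: 0.0117
grasp_force: 49.1
```

{"op": "play_rows", "data": {
  "increments": [
    {"slide":[0,0.5,0],"angular":[0,0,0],"claw":-1},
    {"slide":[0,0,0],"angular":[0,0,0],"claw":-1}
  ]
}}

```text
time: 13.45
ee_pos: [0.5106, -0.1866, 0.1581]
tcp_rot: [-180.0, 0.0, 172.5]
wrist_force: [1.2, -0.2, -4.8]
opening: 0.0117
grasp_force: 49.1
```

```bash
python3 st.py
```

```text
13.45 [ 0.5106 -0.1866  0.1581] [-179.99    0.    172.51] rel sockets mm (TCP, stand axes) 1.14 3.62 F stand 1.27 -0.08 -4.77 T [-0.055 -0.001  0.009] 49.064999404436094
```

No contact yet; overlap with the stop is only ~4 mm, so back off, lower 3 mm, and feel again with more overlap.

{"op": "play_rows", "data": {
  "increments": [
    {"slide":[0,-2,0],"angular":[0,0,0],"claw":-1},
    {"slide":[0,-1.5,0],"angular":[0,0,0],"claw":-1},
    {"slide":[0,0,1],"angular":[0,0,0],"claw":-1},
    {"slide":[0,0,1],"angular":[0,0,0],"claw":-1},
    {"slide":[0,0,1],"angular":[0,0,0],"claw":-1},
    {"slide":[0,0,0],"angular":[0,0,0],"claw":-1}
  ]
}}

```text
time: 14.05
ee_pos: [0.51, -0.19, 0.1549]
tcp_rot: [180.0, -0.0, 172.5]
wrist_force: [0.3, -0.1, -6.0]
opening: 0.0114
grasp_force: 49.1
```

```bash
python3 st.py; python3 - <<'E'
from h import *
s=bot.camera("scene");save(s,"s4.png");print(s.shape)
save(cv2.convertScaleAbs(cv2.resize(s[130:260,210:350],(646,600),interpolation=2),alpha=1.8),"c4.png")
E
```

```text
14.05 [ 0.51   -0.19    0.1549] [ 1.8000e+02 -2.0000e-02  1.7251e+02] rel sockets mm (TCP, stand axes) 1.02 0.16 F stand 0.3 -0.03 -6.03 T [0.027 0.069 0.017] 49.0583610534668
(480, 640, 3)
```

View pics/c4.png

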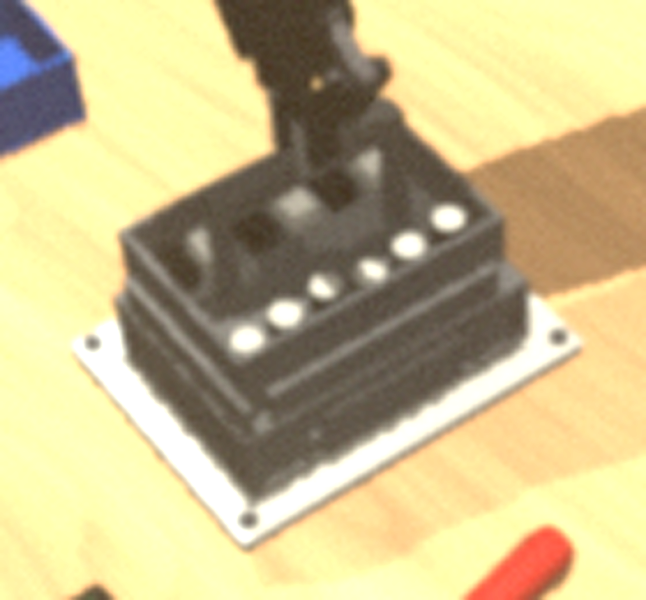

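The tray sits level behind both stops (stop lips at about (180,355) and (400,330) in the crop). Feel +y again.

{"op": "play_rows", "data": {
  "increments": [
    {"slide":[0,0.5,0],"angular":[0,0,0],"claw":-1},
    {"slide":[0,0.5,0],"angular":[0,0,0],"claw":-1},
    {"slide":[0,0.5,0],"angular":[0,0,0],"claw":-1},
    {"slide":[0,0,0],"angular":[0,0,0],"claw":-1}
  ]
}}

```text
time: 14.5
ee_pos: [0.5103, -0.1885, 0.1551]
tcp_rot: [-180.0, 0.0, 172.5]
wrist_force: [0.3, -0.4, -4.2]
opening: 0.0113
grasp_force: 49.1
```

{"op": "play_rows", "data": {
  "increments": [
    {"slide":[0,0.5,0],"angular":[0,0,0],"claw":-1},
    {"slide":[0,0.5,0],"angular":[0,0,0],"claw":-1},
    {"slide":[0,0,0],"angular":[0,0,0],"claw":-1}
  ]
}}

```text
time: 14.8
ee_pos: [0.5104, -0.1875, 0.1551]
tcp_rot: [-180.0, 0.0, 172.5]
wrist_force: [0.7, 0.7, -5.5]
opening: 0.0114
grasp_force: 49.1
```

{"op": "play_rows", "data": {
  "increments": [
    {"slide":[0,0.5,0],"angular":[0,0,0],"claw":-1},
    {"slide":[0,0.5,0],"angular":[0,0,0],"claw":-1},
    {"slide":[0,0,0],"angular":[0,0,0],"claw":-1}
  ]
}}

```text
time: 15.1
ee_pos: [0.5106, -0.1865, 0.1551]
tcp_rot: [-180.0, 0.0, 172.5]
wrist_force: [0.4, -0.7, -5.2]
opening: 0.0115
grasp_force: 49.1
```

```bash
python3 st.py
```

```text
15.1 [ 0.5106 -0.1865  0.1551] [-180.      0.    172.51] rel sockets mm (TCP, stand axes) 1.13 3.66 F stand 0.47 -0.65 -5.24 T [0.004 0.038 0.018] 49.06462861392356
```

{"op": "play_rows", "data": {
  "increments": [
    {"slide":[0,0.5,0],"angular":[0,0,0],"claw":-1},
    {"slide":[0,0,0],"angular":[0,0,0],"claw":-1}
  ]
}}

```text
time: 15.3
ee_pos: [0.5107, -0.1861, 0.1552]
tcp_rot: [-180.0, 0.0, 172.5]
wrist_force: [-0.5, -1.1, -4.2]
opening: 0.0116
grasp_force: 49.1
```

{"op": "play_rows", "data": {
  "increments": [
    {"slide":[0,0.5,0],"angular":[0,0,0],"claw":-1},
    {"slide":[0,0,0],"angular":[0,0,0],"claw":-1}
  ]
}}

```text
time: 15.5
ee_pos: [0.5107, -0.1857, 0.1552]
tcp_rot: [-180.0, 0.0, 172.5]
wrist_force: [-0.9, -0.7, -3.6]
opening: 0.0119
grasp_force: 49.1
```

{"op": "play_rows", "data": {
  "increments": [
    {"slide":[0,0.5,0],"angular":[0,0,0],"claw":-1},
    {"slide":[0,0,0],"angular":[0,0,0],"claw":-1}
  ]
}}

```text
time: 15.7
ee_pos: [0.5108, -0.1852, 0.1552]
tcp_rot: [-180.0, 0.0, 172.5]
wrist_force: [-0.1, -1.8, -2.7]
opening: 0.0116
grasp_force: 49.2
```

```bash
python3 st.py
```

```text
15.7 [ 0.5108 -0.1852  0.1552] [-1.7998e+02  1.0000e-02  1.7250e+02] rel sockets mm (TCP, stand axes) 1.13 4.96 F stand 0.16 -1.83 -2.68 T [-0.577  0.113  0.022] 49.19641365297139
```

Contact with +y stop began about stand-rel 3.8 (moment −0.58 N·m now). Back off 2.1 mm (1 mm short of touch), then lower.

{"op": "play_rows", "data": {
  "increments": [
    {"slide":[0,-1.1,0],"angular":[0,0,0],"claw":-1},
    {"slide":[0,-1,0],"angular":[0,0,0],"claw":-1},
    {"slide":[0,0,1],"angular":[0,0,0],"claw":-1},
    {"slide":[0,0,1],"angular":[0,0,0],"claw":-1},
    {"slide":[0,0,1],"angular":[0,0,0],"claw":-1},
    {"slide":[0,0,1],"angular":[0,0,0],"claw":-1},
    {"slide":[0,0,0],"angular":[0,0,0],"claw":-1}
  ]
}}

```text
time: 16.4
ee_pos: [0.5104, -0.1871, 0.1508]
tcp_rot: [180.0, -0.0, 172.5]
wrist_force: [0.2, 1.1, -5.4]
opening: 0.0119
grasp_force: 49.1
```

```bash
python3 st.py
```

```text
16.4 [ 0.5104 -0.1871  0.1508] [ 1.7999e+02 -2.0000e-02  1.7251e+02] rel sockets mm (TCP, stand axes) 1.01 3.09 F stand 0.09 1.12 -5.43 T [-0.018  0.068  0.03 ] 49.05966281890869
```

{"op": "play_rows", "data": {
  "increments": [
    {"slide":[0,0,0.5],"angular":[0,0,0],"claw":-1},
    {"slide":[0,0,0.5],"angular":[0,0,0],"claw":-1},
    {"slide":[0,0,0],"angular":[0,0,0],"claw":-1}
  ]
}}

```text
time: 16.7
ee_pos: [0.5105, -0.1871, 0.15]
tcp_rot: [180.0, -0.0, 172.5]
wrist_force: [-0.3, -0.3, -4.5]
opening: 0.0118
grasp_force: 49.1
```

{"op": "play_rows", "data": {
  "increments": [
    {"slide":[0,0,0.5],"angular":[0,0,0],"claw":-1},
    {"slide":[0,0,0.5],"angular":[0,0,0],"claw":-1},
    {"slide":[0,0,0],"angular":[0,0,0],"claw":-1}
  ]
}}

```text
time: 17.0
ee_pos: [0.5105, -0.1871, 0.149]
tcp_rot: [-180.0, -0.0, 172.5]
wrist_force: [-0.2, 0.2, -4.8]
opening: 0.0115
grasp_force: 49.1
```

```bash
python3 st.py
```

```text
17.0 [ 0.5105 -0.1871  0.149 ] [-180.     -0.    172.51] rel sockets mm (TCP, stand axes) 1.09 3.03 F stand -0.2 0.16 -4.76 T [-0.023  0.051 -0.051] 49.05946969985962
```

{"op": "play_rows", "data": {
  "increments": [
    {"slide":[0,-0.2,0.5],"angular":[0,0,0],"claw":-1},
    {"slide":[0,0,0.5],"angular":[0,0,0],"claw":-1},
    {"slide":[0,0,0],"angular":[0,0,0],"claw":-1}
  ]
}}

```text
time: 17.3
ee_pos: [0.5104, -0.1873, 0.148]
tcp_rot: [180.0, -0.0, 172.5]
wrist_force: [-0.8, -0.6, -5.3]
opening: 0.0115
grasp_force: 49.1
```

{"op": "play_rows", "data": {
  "increments": [
    {"slide":[0,0,0.5],"angular":[0,0,0],"claw":-1},
    {"slide":[0,0,0.5],"angular":[0,0,0],"claw":-1},
    {"slide":[0,0,0],"angular":[0,0,0],"claw":-1}
  ]
}}

```text
time: 17.6
ee_pos: [0.5104, -0.1873, 0.147]
tcp_rot: [180.0, -0.0, 172.5]
wrist_force: [0.1, -0.8, -4.1]
opening: 0.0117
grasp_force: 49.1
```

```bash
python3 st.py
```

```text
17.6 [ 0.5104 -0.1873  0.147 ] [ 1.8000e+02 -1.0000e-02  1.7251e+02] rel sockets mm (TCP, stand axes) 1.04 2.83 F stand 0.25 -0.81 -4.14 T [-0.014  0.01   0.033] 49.06095564365387
```

{"op": "play_rows", "data": {
  "increments": [
    {"slide":[0,0,0.7],"angular":[0,0,0],"claw":-1},
    {"slide":[0,0,0.8],"angular":[0,0,0],"claw":-1},
    {"slide":[0,0,0],"angular":[0,0,0],"claw":-1}
  ]
}}

```text
time: 17.9
ee_pos: [0.5104, -0.1873, 0.1454]
tcp_rot: [180.0, -0.0, 172.5]
wrist_force: [1.2, 0.0, -4.1]
opening: 0.0118
grasp_force: 49.1
```

{"op": "play_rows", "data": {
  "increments": [
    {"slide":[0,0,0.7],"angular":[0,0,0],"claw":-1},
    {"slide":[0,0,0.8],"angular":[0,0,0],"claw":-1},
    {"slide":[0,0,0],"angular":[0,0,0],"claw":-1}
  ]
}}

```text
time: 18.2
ee_pos: [0.5104, -0.1873, 0.1439]
tcp_rot: [180.0, -0.0, 172.5]
wrist_force: [0.3, -0.3, -4.0]
opening: 0.012
grasp_force: 49.1
```

```bash
python3 st.py
```

```text
18.2 [ 0.5104 -0.1873  0.1439] [ 1.8000e+02 -1.0000e-02  1.7251e+02] rel sockets mm (TCP, stand axes) 1.04 2.82 F stand 0.31 -0.22 -4.04 T [ 0.055 -0.005 -0.014] 49.05591666698456
```

Lugs are inside the sockets without resistance; seating expected around TCP z ≈ 0.140.

{"op": "play_rows", "data": {
  "increments": [
    {"slide":[0,0,0.7],"angular":[0,0,0],"claw":-1},
    {"slide":[0,0,0.8],"angular":[0,0,0],"claw":-1},
    {"slide":[0,0,0],"angular":[0,0,0],"claw":-1}
  ]
}}

```text
time: 18.5
ee_pos: [0.5104, -0.1873, 0.1424]
tcp_rot: [180.0, -0.0, 172.5]
wrist_force: [-0.0, 0.5, -5.0]
opening: 0.0117
grasp_force: 49.1
```

{"op": "play_rows", "data": {
  "increments": [
    {"slide":[0,0,0.5],"angular":[0,0,0],"claw":-1},
    {"slide":[0,0,0.5],"angular":[0,0,0],"claw":-1},
    {"slide":[0,0,0],"angular":[0,0,0],"claw":-1}
  ]
}}

```text
time: 18.8
ee_pos: [0.5105, -0.1873, 0.1415]
tcp_rot: [-180.0, -0.0, 172.5]
wrist_force: [0.5, 0.0, -5.4]
opening: 0.0118
grasp_force: 49.1
```

{"op": "play_rows", "data": {
  "increments": [
    {"slide":[0,0,0.5],"angular":[0,0,0],"claw":-1},
    {"slide":[0,0,0.5],"angular":[0,0,0],"claw":-1},
    {"slide":[0,0,0],"angular":[0,0,0],"claw":-1}
  ]
}}

```text
time: 19.1
ee_pos: [0.5105, -0.1875, 0.1408]
tcp_rot: [-180.0, 0.0, 172.5]
wrist_force: [-1.0, -1.8, -3.2]
opening: 0.0117
grasp_force: 49.3
```

```bash
python3 st.py
```

```text
19.1 [ 0.5105 -0.1875  0.1408] [-1.7998e+02  2.0000e-02  1.7250e+02] rel sockets mm (TCP, stand axes) 1.18 2.66 F stand -0.74 -1.91 -3.2 T [-0.168  0.026  0.003] 49.337387681007385
```

{"op": "play_rows", "data": {
  "increments": [
    {"slide":[0,0,0.5],"angular":[0,0,0],"claw":-1},
    {"slide":[0,0,0],"angular":[0,0,0],"claw":-1}
  ]
}}

```text
time: 19.3
ee_pos: [0.5106, -0.1875, 0.1404]
tcp_rot: [-180.0, 0.0, 172.5]
wrist_force: [-0.4, -1.9, -1.1]
opening: 0.0117
grasp_force: 49.5
```

{"op": "play_rows", "data": {
  "increments": [
    {"slide":[0,0,0.5],"angular":[0,0,0],"claw":-1},
    {"slide":[0,0,0],"angular":[0,0,0],"claw":-1}
  ]
}}

```text
time: 19.5
ee_pos: [0.5106, -0.1876, 0.1399]
tcp_rot: [-180.0, 0.0, 172.5]
wrist_force: [-1.9, -2.9, 1.5]
opening: 0.0116
grasp_force: 49.7
```

```bash
python3 st.py
```

```text
19.5 [ 0.5106 -0.1876  0.1399] [-1.7996e+02  4.0000e-02  1.7250e+02] rel sockets mm (TCP, stand axes) 1.24 2.56 F stand -1.48 -3.09 1.46 T [-0.538  0.205  0.027] 49.74997580051422
```

{"op": "play_rows", "data": {
  "increments": [
    {"slide":[0.3,-0.6,0],"angular":[0,0,0],"claw":-1},
    {"slide":[0,0,0.4],"angular":[0,0,0],"claw":-1},
    {"slide":[0,0,0],"angular":[0,0,0],"claw":-1}
  ]
}}

```text
time: 19.8
ee_pos: [0.5104, -0.1879, 0.1395]
tcp_rot: [180.0, 0.1, 172.5]
wrist_force: [1.6, -1.2, 1.8]
opening: 0.0121
grasp_force: 49.9
```

```bash
python3 st.py; python3 - <<'E'
from h import *
s=bot.camera("scene");save(s,"s5.png")
save(cv2.convertScaleAbs(cv2.resize(s[130:260,210:350],(646,600),interpolation=2),alpha=1.8),"c5.png")
E
```

```text
19.8 [ 0.5104 -0.1879  0.1395] [1.8000e+02 6.0000e-02 1.7252e+02] rel sockets mm (TCP, stand axes) 1.13 2.3 F stand 1.76 -1.02 1.77 T [-0.157 -0.217 -0.02 ] 49.94845390319824
```

View pics/c5.png

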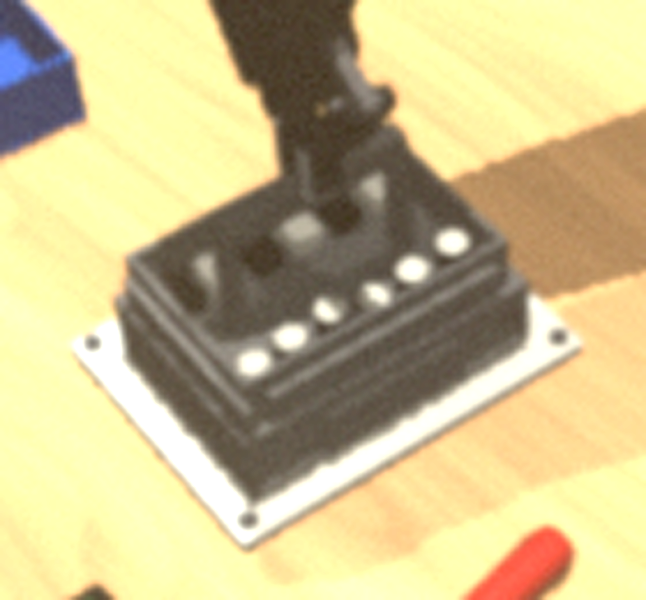

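The tray sits down evenly between the stops, rim gap closed. Release gently.

{"op": "play_rows", "data": {
  "increments": [
    {"slide":[0,0,0],"angular":[0,0,0],"claw":-1},
    {"slide":[0,0,0],"angular":[0,0,0],"claw":-1},
    {"slide":[0,0,0],"angular":[0,0,0],"claw":-0.6},
    {"slide":[0,0,0],"angular":[0,0,0],"claw":-0.4},
    {"slide":[0,0,0],"angular":[0,0,0],"claw":-0.2},
    {"slide":[0,0,0],"angular":[0,0,0],"claw":0},
    {"slide":[0,0,0],"angular":[0,0,0],"claw":0.1},
    {"slide":[0,0,0],"angular":[0,0,0],"claw":0.1}
  ],
  "squeeze": 20
}}

```text
time: 20.65
ee_pos: [0.5101, -0.1879, 0.1391]
tcp_rot: [180.0, -0.0, 172.5]
wrist_force: [0.3, -0.7, -0.4]
opening: 0.0467
grasp_force: 0.0
```

{"op": "play_rows", "data": {
  "increments": [
    {"slide":[0,0,-5],"angular":[0,0,0],"claw":0.1},
    {"slide":[0,0,-10],"angular":[0,0,0],"claw":0.1},
    {"slide":[0,0,-20],"angular":[0,0,0],"claw":0.1},
    {"slide":[0,0,-30],"angular":[0,0,0],"claw":0.1},
    {"slide":[0,0,-30],"angular":[0,0,0],"claw":0.1},
    {"slide":[0,0,-30],"angular":[0,0,0],"claw":0.1},
    {"slide":[0,0,0],"angular":[0,0,0],"claw":0.1}
  ]
}}

```text
time: 21.35
ee_pos: [0.511, -0.1883, 0.2695]
tcp_rot: [-179.9, 0.4, 172.5]
wrist_force: [0.6, -0.4, 0.5]
opening: 0.0466
grasp_force: 0.0
```

```bash
python3 - <<'E'
from h import *
i=bot.camera_info("wrist");np.save("w6.npy",i,allow_pickle=True)
w=bot.camera("wrist");save(w,"w6.png");s=bot.camera("scene");save(s,"s6.png")
b=cv2.resize(s[130:260,210:350],(400,371),interpolation=2)
o=np.zeros((371,800,3),np.uint8);o[:300,:400]=cv2.resize(w,(400,300));o[:,400:]=b;save(cv2.convertScaleAbs(o,alpha=1.6),"c6.png")
print(bot.get_obs()["ee_pos"],bot.get_obs()["time"])
E
```

```text
[ 0.510456   -0.18800534  0.26531067] 21.45
```

View pics/c6.png

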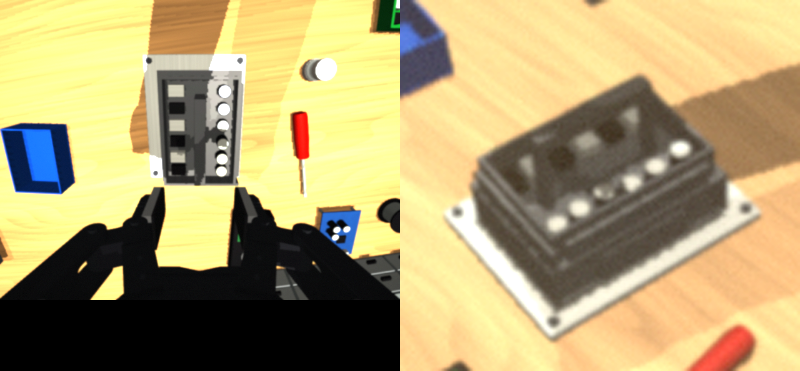

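The tray sits level and square in the lower tray, let go, bystanders untouched.

```bash
python3 -c "
from workcell import bot
print(bot.job_done())"
```

```text
the job is handed in; nothing more can be done
None
```

I stacked the grey parts tray on the stand's tray and let go of it. The last pictures show it home, level and square, and I handed the job in at about 21.5 s; the hand-in did not say whether it passed.

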